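# Prove the end-block glue joints on a violin mould

## Task

The two end blocks were glued into the violin mould last night: prove both joints by gripping each block and pulling it straight up with a steady 12 newtons or so, kept on for at least a second and never more than 20. Leave the sound block where it is; draw the one whose glue has failed out of its recess and set it down, without dropping it, inside the white tray for re-gluing. Do not disturb the other things on the bench.

Things in the scene. Friction and masses are not known exactly. Their poses are not given: they have to be found in the camera images.
- mould: violin mould, a plywood plate 14 mm thick in violin outline, 345 mm long along its y (wide bout +y, 204 mm; narrow bout -y, 160 mm), flat on the bench and held fast; origin at the centre of its underside. An open recess in each end, 50 mm wide, 16.5 mm deep, holds a block: block centres at y = +166.5 and -166.5 mm, x = 0
- holdfast (a point): top of the steel holdfast that keeps the mould down, 103 mm above the bench, 20 mm thick, beside the waist; its shank stands at mould x = +85 mm and its arm arches to a pad at mould x = 12 mm, y = 0
- block_1: one end block: upright spruce blank 50 mm (x) by 20 mm (y) by 36 mm high, about 20 g; origin at the centre of its underside, axes along the mould's. It stands on the bench in the recess at either end of the mould: lower 14 mm in the recess, 22 mm above the mould, outer face 4 mm proud. Grip across the 20 mm, one finger outside the mould's end, tips 4 mm clear of the mould
- block_2: the other end block, alike in size and look; which is at which end varies, and only a pull tells which has failed. A sound joint gives under 1 mm at 12 N and tears above 20 N. A failed one never bears 8 N: it slides up, wedged by 3 to 7 N of rubbing, and is free 14 mm up
- tray: white enamel tray for re-gluing, 180 mm (x) by 130 mm (y), open, fixed; rim 25 mm high, wall and floor 4 mm thick (inner floor 172 x 122 mm); origin at the centre of its underside. It stands left or right of the mould, with a stack of notebooks 68 mm high on the other side
- finger_plane: bystander: small brass thumb plane, 46 x 22 x 31 mm, standing on the mould's wide bout; origin at the centre of its underside
- chisel: bystander: chisel 227 mm long and 27 mm thick lying along its x, between robot and mould; origin on the bench under the ferrule, near the middle
- glue_jar: bystander: amber jar, 60 mm across, 85 mm high, beyond the end of the mould; origin at the centre of its underside
- spool_clamp: bystander: wooden spool clamp standing upright, 38 mm across, 110 mm high, beyond the end of the mould; origin at the centre of its underside
- blank_1: bystander: square corner-block blank 26 x 26 x 36 mm standing between robot and mould; origin at the centre of its underside
- blank_2: bystander: a second such corner-block blank
There are look-alikes about, which are no part of the job. Leave any blue or orange look-alike of the block_2 alone. What is shaped like the block_1 but green or red is not meant.

How it is judged:
On the way:
1. the sound joint has carried a steady upward pull of 9 to 17 N for one second (height (world z) of block_1 between 0.0005 and 0.000944444 m and contact force between the fingers and block_1 above 1 N), for 1 s.
At the end, for the whole second after the job is handed in: the failed block rests still and let go on the floor of the white tray, wholly out of the mould (upright or on any side, its origin inside the walls and less than 32 mm above the tray's underside); the sound block stands unloaded in its recess, untorn (x of block_2 in the frame of tray between -0.086 and 0.086 m and y of block_2 in the frame of tray between -0.061 and 0.061 m and z of block_2 in the frame of tray below 0.032 m and linear speed of block_2 below 0.02 m/s and contact force between block_2 and tray above 0.03 N and height (world z) of block_1 between -0.000111111 and 0.000111111 m); the robot touches nothing.
It fails at once if the sound joint is torn by an upward pull of more than 20 N (height (world z) of block_1 above 0.00111111 m).
It fails at once if the failed block is dropped or thrown: it moves faster than 0.6 m/s with no finger on it (a fall of about 2 cm) (contact force between the fingers and block_2 below 0.05 N and linear speed of block_2 above 0.6 m/s).
It fails at once if a bystander (plane, chisel, jar, spool clamp or corner blank) is moved more than 20 mm (distance of any of finger_plane, chisel, glue_jar, spool_clamp, blank_1, blank_2 from where it was at the start of the episode above 0.02 m).
It also fails if it takes over 69 s, if anything falls off the work surface, if the arm or the gripper's body presses on something with over 40 N, if the wrist force passes 120 N, or if a joint passes its speed limit or range.

## Robot

A 6-joint arm with a two-finger parallel gripper is mounted at the origin on the work surface. World frame = base frame: x ahead of the robot, y to its left, z up, the work surface at z = 0. Lengths are in m, angles in rad, forces in N, time in s.
With the tool pointing down it reaches from about 0.35 to 0.925 m from the base axis. Payload 6.4 kg.
Tool frame: the origin (TCP) lies midway between the tips of the shut fingers; the grasp point (between the pads) lies 19 mm behind it; z points along the fingers, y is the line along which they close (so a half turn about z gives the same grasp; the last joint's range is limited). The gripper opens to 94 mm and grips with 3 to 60 N. Pads are 16 mm wide; open, the fingers measure 119 mm over their backs; the gripper's body (75 mm by 177 mm) begins 78 mm behind the grasp point.
Start: joints at [-1.35, 0.245, 1.558, -0, 1.339, -0.174], TCP at [0.25, -0.6, 0.205] pointing down, gripper open.
Joint ranges: [-3.13, 3.13], [-1.02, 2.26], [0.13, 2.54], [-0.95, 4.09], [0.21, 2.88], [-2.74, 2.74]. Speed limits (rad/s): [2.57, 2.57, 3.14, 3.14, 3.14, 3.14].

## Interface

Orientations are given as a 3x3 rotation matrix whose columns are the frame's x, y, z axes.
In Python, from bench import ctrl, jaws, solver, cams, ticket, telemetry gives the robot as it stands. Calls block until the motion is done:
- ctrl.move_pose(position, orientation): joint-space move of the TCP to a pose.
- ctrl.servo_line(position, rotation=None, velocity=0.15, contact_N=None): straight line of the TCP; rotation=None keeps the orientation; velocity is the mean speed in m/s. With contact_N (N) it stops when the force on the tool has changed by that much, and returns True; else False.
- ctrl.goto_joints(angles): joint-space move.
- jaws.release() and jaws.clamp(grasp_force=None): open the fingers fully, or close them until they stop; grasp_force is the grip in N (None keeps the last).
- ctrl.hold(seconds).
- solver.inverse_kinematics(position, orientation): joint angles nearest the present ones, or None.
- cams.read_camera(name): name is "scene" or "top"; returns a dict with "img" (384x512x3 uint8, red, green, blue), "range_z" (384x512 float32, m along the optical axis (not along the pixel's ray), 0 where there is no reading), "mtx" (3x3 intrinsics, pixels), "extrinsics" (4x4, takes a point from camera to world coordinates). Camera axes: x right, y up, looking along -z (the intrinsics and any distortion apply to the point x, -y, -z); pixel columns grow to the right and rows downward; lengths in m; the calibration is good to about 2 mm. A picture is of the moment at which its call begins.
A pose or a line that the arm cannot do raises ctrl.PlanningError and nothing moves.
- ticket.close_job(): hands the job in; it is judged then, once.
Readings, each from a call of its own:
- telemetry.current_t(): time.
- telemetry.current_joint_pos(): joint angles.
- telemetry.current_joint_vel(): joint speeds.
- telemetry.current_joint_torque(): joint torques, N m.
- telemetry.current_tool_pos(): TCP position.
- telemetry.current_orientation(): TCP orientation.
- telemetry.current_wrist_force(): force on the tool from outside, world axes, zero at the start.
- telemetry.current_wrist_torque(): the same for the moment, N m.
- telemetry.current_finger_gap(): opening from 0.0 (shut) to 1.0 (fully open).
- telemetry.current_grip_force(): force on a finger pad.
Only numpy, scipy, OpenCV 4.12 (cv2) and the standard library are available. Lean on these libraries where they do the work, as an engineer would, in place of code of your own. Each camera call takes 0.05 s, during which the arm holds its last target. There are 200 camera calls.

## Working session

There is one attempt and no reset: what is moved stays moved. The work goes in short steps, each a Python script; the robot and the scene stay as the last script left them, time stands still between calls to the robot, and variables do not carry over. Pictures are saved under pics/ and viewed, at most 10 in all, crops included, and the job is handed in when it is done.

```bash
mkdir -p pics; ls; python3 - <<'E'
from bench import ctrl,jaws,solver,cams,ticket,telemetry as t
import cv2,numpy as np
for n in("scene","top"):
    d=cams.read_camera(n); np.savez(n+".npz",**d)
    cv2.imwrite(f"pics/{n}0.png",cv2.resize(d["img"][:,:,::-1],(800,600),interpolation=cv2.INTER_CUBIC))
    print(n,d.keys(),d["mtx"],d["extrinsics"])
print(t.current_t(),t.current_wrist_force(),t.current_orientation())
E
```

```text
pics
scene dict_keys(['img', 'range_z', 'mtx', 'extrinsics']) [[369.57231567   0.         263.42814328]
 [  0.         369.57231567 185.18893302]
 [  0.           0.           1.        ]] [[ 0.54295999 -0.57064016  0.61608787  1.08758634]
 [ 0.83972359  0.362246   -0.40452703 -0.35912326]
 [ 0.007664    0.73698551  0.67586509  0.69887866]
 [ 0.          0.          0.          1.        ]]
top dict_keys(['img', 'range_z', 'mtx', 'extrinsics']) [[380.16648394   0.         255.94486841]
 [  0.         380.16648394 200.86852491]
 [  0.           0.           1.        ]] [[-0.02887179  0.99320188 -0.11276724  0.40158255]
 [-0.99927646 -0.02588443  0.02786655  0.00736713]
 [ 0.02475819  0.1134902   0.99323059  1.11219507]
 [ 0.          0.          0.          1.        ]]
0.1 [-0.22127472  0.17449493 -0.1288536 ] [[ 9.23094242e-01  3.84573618e-01 -3.90732189e-04]
 [ 3.84573705e-01 -9.23092725e-01  1.69873082e-03]
 [ 2.92605015e-04 -1.71835396e-03 -9.99998481e-01]]
```

View pics/scene0.png

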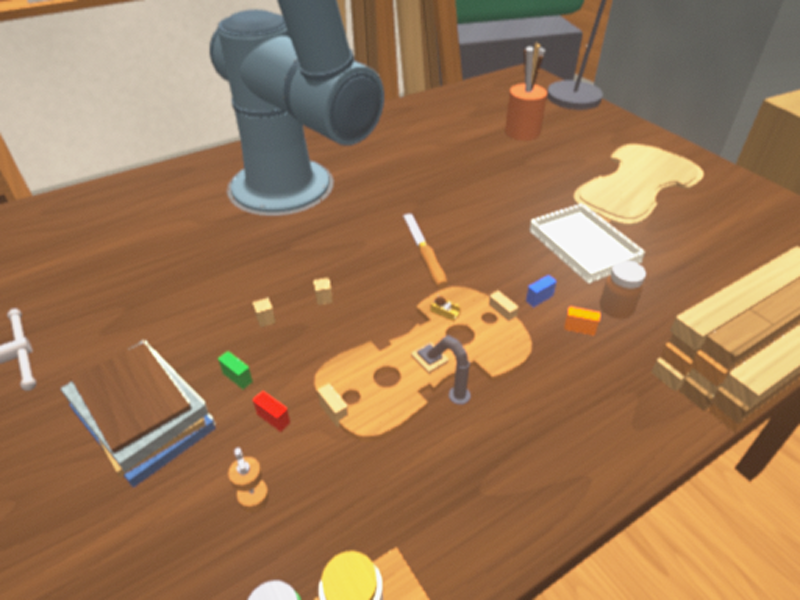

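View pics/top0.png

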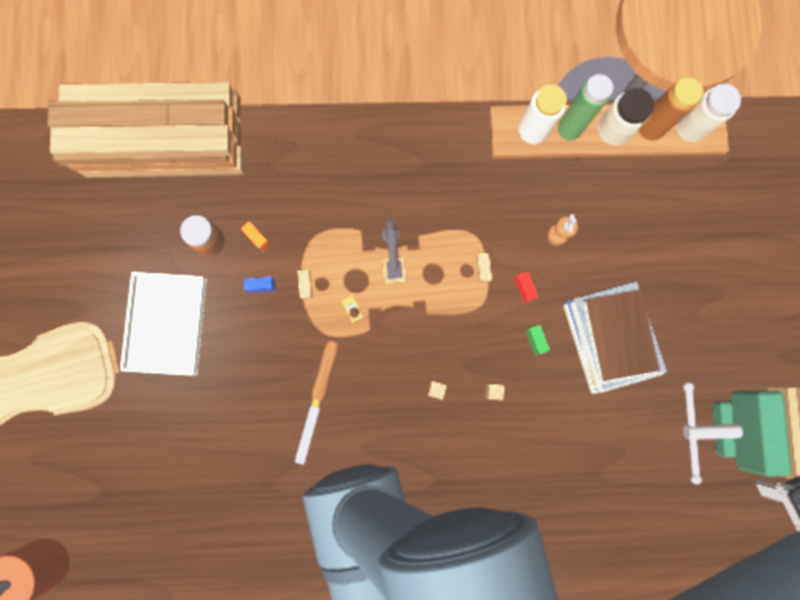

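The top view (800×600) shows the blocks at about (304,284) at the wide end and (485,267) at the narrow end. The tray is at (165,324), the holdfast at (392,250), the plane at (352,308), and the blue decoy at (259,284) just outside the wide end. Next I'll locate the blocks precisely from the range data.

```bash
cat >loc.py <<'E'
import numpy as np,cv2
def cloud(d):
    v,u=np.mgrid[0:384,0:512]; K=d["mtx"]; r=d["range_z"]
    p=np.stack([(u-K[0,2])/K[0,0]*r,-(v-K[1,2])/K[1,1]*r,-r],-1)
    E=d["extrinsics"]; return p@E[:3,:3].T+E[:3,3]
def blob(mask,seed,r=25):
    n,l=cv2.connectedComponents(mask.astype(np.uint8),connectivity=4)
    v,u=np.nonzero(mask); k=np.argmin((v-seed[1])**2+(u-seed[0])**2)
    return l==l[v[k],u[k]]
def project(d,p):
    E=d["extrinsics"]; c=(np.asarray(p)-E[:3,3])@E[:3,:3]
    return np.array([c[...,0],-c[...,1]])/-c[...,2]*d["mtx"][0,0]+d["mtx"][:2,2].reshape(2,*[1]*(c.ndim-1))
E
python3 - <<'E'
from loc import *
seeds={"top":dict(A=(304,284),B=(485,267),tray=(165,324),plane=(352,306),mould=(410,300),blue=(259,284),red=(527,287),chisel=(322,375)),
"scene":dict(A=(503,302),B=(332,400),tray=(588,242),plane=(446,308),mould=(420,370),blue=(541,290),red=(270,409),chisel=(430,262))}
rng=dict(A=(.029,.045),B=(.029,.045),tray=(.001,.03),plane=(.03,.06),mould=(.009,.02),blue=(.02,.05),red=(.02,.05),chisel=(.008,.04))
for n in seeds:
    d=np.load(n+".npz"); P=cloud(d)
    print(n,"bench z",np.median(P[...,2][(abs(P[...,0]-.45)<.05)&(abs(P[...,1])<.3)]))
    for k,s in seeds[n].items():
        s=(int(s[0]*.64),int(s[1]*.64)); lo,hi=rng[k]
        m=blob((P[...,2]>lo)&(P[...,2]<hi),s); q=P[m]
        (c,sz,a)=cv2.minAreaRect((q[:,:2]*1000).astype(np.float32))
        print(k,m.sum(),"seedP",P[s[1],s[0]].round(3),"c",np.round(c,1),"sz",np.round(sz,1),"ang",round(a,1),"z",np.median(q[:,2]).round(4))
E
```

```text
top bench z 0.0012512544795995062
A 129 seedP [0.585 0.152 0.037] c [586.5 152.2] sz [49.5 20.5] ang 3.4 z 0.0367
B 127 seedP [ 0.608 -0.181  0.041] c [ 609.5 -179.4] sz [50. 20.] ang 4.1 z 0.0363
tray 3154 seedP [0.521 0.414 0.006] c [524.8 411. ] sz [175.7 201.5] ang 84.6 z 0.0051
plane 73 seedP [0.543 0.065 0.032] c [539.2  65.9] sz [44.9 20.4] ang 25.1 z 0.0381
mould 4797 seedP [ 0.552 -0.042  0.016] c [599.  -13.3] sz [203.5 344.4] ang 4.3 z 0.0145
blue 145 seedP [0.587 0.234 0.037] c [588.6 235.9] sz [20.4 49.5] ang 3.0 z 0.036
red 144 seedP [ 0.57  -0.258  0.035] c [ 571.7 -257.2] sz [49.6 21.3] ang 18.9 z 0.0362
chisel 555 seedP [0.417 0.122 0.026] c [370.9 135.2] sz [ 25.  226.7] ang 73.3 z 0.0203
scene bench z -0.001526998078524855
A 126 seedP [0.586 0.15  0.033] c [588.8 151. ] sz [50.8 21.5] ang 7.8 z 0.034
B 187 seedP [ 0.614 -0.182  0.033] c [ 612.3 -179.7] sz [49.9 20.2] ang 4.2 z 0.0341
tray 4107 seedP [0.519 0.428 0.002] c [465.6 587.5] sz [215.  559.3] ang 18.3 z 0.0086
plane 64 seedP [0.547 0.063 0.032] c [535.3  61.9] sz [28.2 21.6] ang 29.9 z 0.0353
mould 5272 seedP [ 0.619 -0.037  0.013] c [607.7 -14.8] sz [205.4 350.3] ang 8.3 z 0.0124
blue 156 seedP [0.598 0.226 0.033] c [591.2 234.9] sz [21.9 50. ] ang 6.6 z 0.0332
red 243 seedP [ 0.579 -0.261  0.033] c [ 574.1 -258.4] sz [51.1 20.8] ang 21.6 z 0.0337
chisel 349 seedP [0.425 0.115 0.024] c [373.2 134.9] sz [ 24.9 229.1] ang 73.3 z 0.0182
```

Block, plane and decoy positions agree within about 3 mm between the two views, and the mould yaw is about 4°. I'll pull the narrow-end block (B) first.

```bash
cat >rob.py <<'E'
from bench import ctrl,jaws,solver,cams,ticket,telemetry as t
import numpy as np
yaw=np.arctan2(23.3,331.3); c,s=np.cos(yaw),np.sin(yaw)
R=np.array([[c,s,0],[s,-c,0],[0,0,-1]])
mx,my=np.array([c,s,0]),np.array([-s,c,0])
A=np.array([.5875,.1516,0]); B=np.array([.6110,-.1795,0]); TRAY=np.array([.520,.416,0])
Z=np.array([0,0,1.])
def F(n=5):
    v=[]
    for _ in range(n): v.append(t.current_wrist_force()); ctrl.hold(.01)
    return np.mean(v,0)
def grasp(P,inward):          # inward: unit vector toward mould centre
    ctrl.move_pose(P+.005*inward+.16*Z,R)
    ctrl.servo_line(P+.005*inward+.03*Z,velocity=.12)
    ctrl.servo_line(P+.005*inward+.018*Z,velocity=.04,contact_N=4)
    print("shift touch",ctrl.servo_line(P+.0005*inward+.018*Z,velocity=.02,contact_N=2))
    ctrl.hold(.2); f0=F(10); jaws.clamp(40); ctrl.hold(.2); f=F(10)
    print("t",t.current_t(),"tcp",np.round(t.current_tool_pos(),4),"f0",f0.round(2),"df",(f-f0).round(2),
      "df mould x,y",(f-f0)@mx,(f-f0)@my,"gap",t.current_finger_gap(),"grip",t.current_grip_force())
    return f0
E
python3 - <<'E'
from rob import *
f0=grasp(B,my); np.save("f0.npy",f0)
E
```

```text
shift touch False
t 5.8667 tcp [ 0.6111 -0.1801  0.0181] f0 [-0.25 -0.01  0.13] df [-0.03 -5.28 -1.75] df mould x,y -0.39957136238134694 -5.269070632146281 gap 0.20989504683532967 grip 39.99942362308502
```

```bash
cat >>rob.py <<'E'
def pull(f0,goal=12.,step=.0004):
    """centre sideways, then raise the command in small steps until goal N or the block rises 3 mm"""
    p=np.array(t.current_tool_pos()); p[2]=.018
    ctrl.servo_line(p,velocity=.01); ctrl.hold(.1); f=F()-f0; z0=t.current_tool_pos()[2]
    print("centred df",f.round(2),"z0",z0)
    cmd=p.copy(); log=[]
    while True:
        fz=-(F(3)-f0)[2]; dz=t.current_tool_pos()[2]-z0; log.append((round(fz,1),round(dz*1e3,2)))
        if fz>goal-.5 or dz>.003 or cmd[2]>.03: break
        cmd[2]+=step if fz<goal-3 else step/2
        ctrl.servo_line(cmd,velocity=.005)
    print(log,"t",t.current_t()); return cmd,dz<.003
E
python3 - <<'E'
from rob import *
f0=np.load("f0.npy")
cmd,sound=pull(f0); print(sound,cmd)
if sound:
    h=[]
    for _ in range(8):
        ctrl.hold(.2); h.append((round(-(F(2)-f0)[2],1),round(t.current_tool_pos()[2]*1e3,2)))
    print(h,t.current_t())
np.save("cmd.npy",cmd)
E
```

```text
centred df [-0.03 -2.68 -0.91] z0 0.018044476744138806
[(np.float64(0.8), np.float64(0.0)), (np.float64(2.7), np.float64(0.14)), (np.float64(6.4), np.float64(0.32)), (np.float64(8.4), np.float64(0.47)), (np.float64(10.1), np.float64(0.58)), (np.float64(11.3), np.float64(0.65)), (np.float64(12.6), np.float64(0.69))] t 7.9417
True [ 0.61106444 -0.1800824   0.02      ]
[(np.float64(12.7), np.float64(18.71)), (np.float64(12.3), np.float64(18.74)), (np.float64(12.1), np.float64(18.72)), (np.float64(12.6), np.float64(18.72)), (np.float64(12.0), np.float64(18.74)), (np.float64(11.7), np.float64(18.71)), (np.float64(12.4), np.float64(18.71)), (np.float64(12.7), np.float64(18.75))] 9.675
```

The narrow-end block B is sound: it held 12.3 N for 1.7 s with 0.7 mm of give. I'll unload and release it, then pull the wide-end block.

```bash
python3 - <<'E'
from rob import *
f0=np.load("f0.npy"); cmd=np.load("cmd.npy")
cmd[2]=.018; ctrl.servo_line(cmd,velocity=.005); ctrl.hold(.2); print("unloaded",(F()-f0).round(2))
jaws.release(); ctrl.servo_line(cmd+.145*Z,velocity=.12)
f0=grasp(A,-my); np.save("f0.npy",f0)
cmd,sound=pull(f0); print(sound,cmd); np.save("cmd.npy",cmd)
E
```

```text
unloaded [ 1.07 -3.15 -2.66]
shift touch False
t 18.025 tcp [0.5875 0.1515 0.0182] f0 [ 0.16 -0.2  -0.17] df [-1.04  4.15  1.94] df mould x,y -0.7419479929165979 4.20833970581466 gap 0.21342601986625703 grip 39.98966932296753
centred df [-1.76  2.89  3.8 ] z0 0.018132186695446723
[(np.float64(-3.4), np.float64(-0.03)), (np.float64(-0.2), np.float64(0.01)), (np.float64(3.4), np.float64(0.25)), (np.float64(4.5), np.float64(0.86)), (np.float64(4.3), np.float64(1.38)), (np.float64(4.0), np.float64(1.88)), (np.float64(4.0), np.float64(2.3)), (np.float64(3.3), np.float64(2.69)), (np.float64(4.4), np.float64(3.06))] t 20.6417
False [0.58753821 0.15152057 0.0212    ]
```

The wide-end block is the failed one: it slides at about 4 N. I'll locate the tray from the white mask, then draw the block out. I'll also turn the gripper 90° so the open fingers run along the tray's long side.

```bash
python3 - <<'E'
from rob import *
from loc import *
d=np.load("top.npz"); P=cloud(d); hsv=cv2.cvtColor(d["img"],cv2.COLOR_RGB2HSV)
m=blob((hsv[...,1]<50)&(hsv[...,2]>150)&(abs(P[...,2])<.035),(105,207))
q=P[m]; r=cv2.minAreaRect((q[:,:2]*1000).astype(np.float32)); print("tray",r,m.sum())
ctr=np.array([*r[0],0])/1000
if np.linalg.norm(ctr-TRAY)>.02: raise SystemExit("check tray")
f0=np.load("f0.npy"); cmd=np.load("cmd.npy")
ctrl.servo_line(cmd+.020*Z,velocity=.03); print("free f",(F()-f0).round(2))
up=cmd.copy(); up[2]=.15; ctrl.servo_line(up,velocity=.12)
a=[r[2],r[2]+90]; print("gap",t.current_finger_gap())
best=None
for sg in(1,-1):
    Rz=cv2.Rodrigues(np.array([0,0,sg*np.pi/2]))[0]@R
    j=solver.inverse_kinematics(ctr+.15*Z,Rz); print(sg,None if j is None else np.round(j,2))
    if j is not None:
        w=np.abs(np.array(j)-t.current_joint_pos()).max()
        if best is None or w<best[0]: best=(w,Rz)
ctrl.move_pose(ctr+.15*Z,best[1])
print("t",t.current_t(),"gap",t.current_finger_gap(),t.current_tool_pos())
im=cams.read_camera("scene")["img"]; cv2.imwrite("pics/over.png",im[:,:,::-1])
np.savez("place.npz",ctr=ctr,R=best[1])
E
```

```text
tray ((523.6087036132812, 417.79541015625), (144.28463745117188, 188.70623779296875), 84.4549560546875) 3152
free f [-0.31  0.07 -0.05]
gap 0.2077698287207089
1 [ 0.5   0.34  1.55 -0.    1.26  0.43]
-1 [ 0.5   0.34  1.55 -0.    1.26 -2.71]
t 23.625 gap 0.206004938222297 [0.52371721 0.41709618 0.14939448]
```

View pics/over.png

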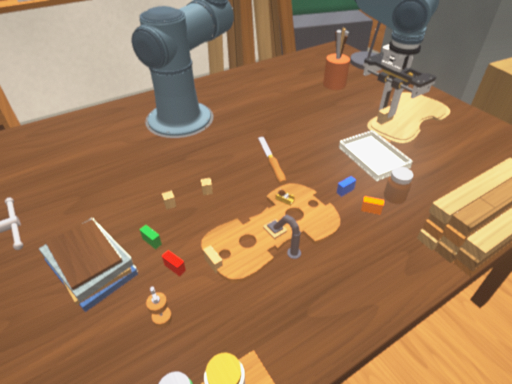

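The gripper, holding the block at about (393,110), is hovering over the white tray (375,155). The wide recess at (300,195) is empty and nothing else has moved. Lowering it now.

```bash
python3 - <<'E'
from rob import *
import cv2
z=np.load("place.npz"); c=z["ctr"]
ctrl.servo_line(c+.032*Z,velocity=.10); ctrl.hold(.2)
print("contact",ctrl.servo_line(c+.018*Z,velocity=.015,contact_N=2.5),t.current_tool_pos(),F())
jaws.release(); ctrl.hold(.2); ctrl.servo_line(c+.19*Z,velocity=.12)
ctrl.goto_joints([-.2,.245,1.558,0,1.339,-.174]) if False else ctrl.move_pose([.35,.40,.30],z["R"])
d={}
for n in("scene","top"): d[n]=cams.read_camera(n); np.savez(n+"1.npz",**d[n])
im=np.hstack([cv2.resize(d["scene"]["img"][110:300,190:440],(400,300)),cv2.resize(d["top"]["img"][110:300,60:310],(400,300))])
cv2.imwrite("pics/end.png",im[:,:,::-1]); print(t.current_t(),F())
from loc import *
P=cloud(d["top"]); q=P[(P[...,2]>.028)&(P[...,2]<.05)&(abs(P[...,0]-c[0])<.08)&(abs(P[...,1]-c[1])<.055)]
print("block in tray",len(q),q.mean(0) if len(q) else "")
E
```

```text
contact True [0.52351366 0.41773529 0.02214478] [-0.66852344 -0.47182323  4.47914852]
29.825 [-0.1823868  -0.66267879 -0.22738583]
block in tray 152 [0.52397647 0.41606075 0.0394948 ]
```

View pics/end.png

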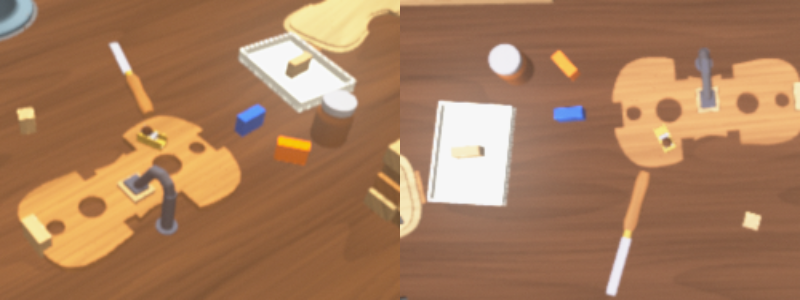

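The block stands upright mid-tray (scene (298,65), top (467,152)). The sound block is still in its recess at (37,230), the bystanders haven't moved and the arm is clear.

```bash
python3 -c "
from bench import ticket; print(ticket.close_job())"
```

```text
the job is handed in; nothing more can be done
None
```

The job is handed in, no verdict returned: the narrow-end joint held about 12 N for 1.7 s and stays in place, while the wide-end joint had failed (it slid at about 4 N), so that block now stands let go in the white tray.

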